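Change the dies of a pastry press bed

ROBOT

A 6-joint arm with a two-finger parallel gripper is mounted at the origin on the work surface. World frame = base frame: x ahead of the robot, y to its left, z up, the work surface at z = 0. Lengths are in m, angles in rad, forces in N, time in s.
With the tool pointing down it reaches from about 0.35 to 0.95 m from the base axis. Payload 17.4 kg.
Tool frame: the origin (TCP) lies at the very end of the fingers, on their centre line; the grasp point (between the pads) lies 19 mm behind it; z points along the fingers, y is the line along which they close (so a half turn about z gives the same grasp; the last joint's range is limited). The gripper opens to 93 mm and grips with 3 to 60 N. Pads are 15 mm wide; open, the fingers measure 128 mm over their backs; the gripper's body (75 mm by 188 mm) begins 65 mm behind the grasp point.
Start: joints at [1.207, 0.116, 1.442, -0, 1.584, -0.038], TCP at [0.216, 0.639, 0.187] pointing down, gripper open.
Joint ranges: [-2.83, 2.83], [-0.83, 2.19], [0.07, 2.5], [-1.14, 4.28], [0.01, 3], [-2.97, 2.97]. Speed limits (rad/s): [1.89, 1.89, 2.22, 3.14, 3.14, 3.14].

INTERFACE

Orientations are given as a unit quaternion [w, x, y, z].
In Python, from plant import telemetry, vision, arm gives the robot as it stands.
- The arm moves only by the shell command python3 -m jog 'ROWS' [FORCE]. ROWS is a JSON object of lists of equal length, an entry for each row: "angular": the turn, a rotation vector about the tool's x, y, z in rad, a list of three; "dp": the shift along the tool's x, y, z in mm, a list of three; "fingers": the gripper command: -1 is shut, 1 is fully open, values between are in proportion. A call has exactly 5 rows; each row is the pose to reach, as a shift and turn from the pose commanded when the call began, along the tool's axes at that moment; what a row does not reach only later rows make up. A row lasts 1/10 s, in which the tool goes at most 50 mm and 8.59 degrees, less where a joint would pass 70% of its speed; a pose out of reach is approached as far as the arm can. A call with a gripper value outside its range is refused whole. The fingers move at their own pace and stop on an object; FORCE is the grip in N (left out, the last holds). Time passes only in rows, so rows that repeat a pose let the fingers close, or fill a call up. It gives the time, the measured TCP pose, the force, the opening and the grip force at its end, in the units of the state.
- telemetry.sense(): the state, without advancing time (a new reading comes with each control period).
- vision.camera(name): name is "scene" or "top"; returns the picture (480x640x3 uint8, red, green, blue); there is no depth.
- vision.camera_model(name): a dict with "intrinsics" (3x3 intrinsics, pixels), "pose" (4x4, takes a point from camera to world coordinates). Camera axes: x right, y down, z forward; pixel columns grow to the right and rows downward; lengths in m; the calibration is good to about 2 mm. A picture is of the moment at which its call begins. camera_model takes no time and is no camera call.
- arm.job_done(): hands the job in; it is judged then, once.
The state is a dict: "time": time; "joints": joint angles; "dq": joint speeds; "joint_efforts": joint torques, N m; "tool_pos": TCP position; "tcp_rot": TCP orientation; "force": force on the tool from outside, world axes, zero at the start; "torque": the same for the moment, N m; "finger_gap": finger opening in m; "gripper_force": force on a finger pad.
Only numpy, scipy, OpenCV 4.12 (cv2) and the standard library are available. Lean on these libraries where they do the work, as an engineer would, in place of code of your own. Each camera call takes 0.05 s, during which the arm holds its last target. There are 200 camera calls.

TASK

Change the dies of the red pastry press bed: take the small round die out of the round well and lay it flat on its base in the white tray, then fit the round die and the square die from the dark wooden board that match the two wells, each fully home and flush with the bed. Set the dies down rather than dropping them, leave the two dies that do not fit where they lie, and do not push or tip anything else on the counter.

Things in the scene. Friction and masses are not known exactly. Their poses are not given: they have to be found in the camera images.
- bed: Fixed red press bed, a block 110 x 170 x 24 mm (x, y, z) with two flat-bottomed wells 10 mm deep in its top: a round one and a square one. Origin: centre of its underside; z up.
- round_well (a point): Centre of the floor of the round well (64 mm diameter, 14 mm above the counter, 42 mm from the bed's centre towards the bed's -y). Axes as the bed.
- square_well (a point): Centre of the floor of the square well (54 x 54 mm, sides along the bed's x and y, 14 mm above the counter, 42 mm from the bed's centre towards the bed's +y). Axes as the bed.
- tray: Fixed white open tray, 170 x 170 mm outside, walls 4 mm thick and 30 mm high, inner floor 4 mm above the counter. Origin: centre of its underside; z up.
- board: Fixed dark wooden pastry board 200 x 200 x 12 mm on which four of the dies lie at the start. Origin: centre of its underside; z up.
- disc_small: Small round die: aluminium disc 50 mm in diameter, 10 mm thick, with an upright black round knob 18 mm in diameter on its centre, from 10 to 38 mm above its underside. At the start it lies loose in the round well, anywhere the well's play allows. Origin: centre of its underside; z up.
- disc_medium: Medium round die: the same but 60 mm in diameter, the one that fits the round well. Starts on the board. Disc 10 mm thick, with an upright black round knob 18 mm in diameter on its centre, from 10 to 38 mm above its underside. About 0.12 kg. Origin: centre of its underside; z up.
- disc_large: Large round die: the same but 70 mm in diameter, too large for the well. Starts on the board. Origin: centre of its underside; z up.
- square_large: Larger square die: aluminium plate 50 x 50 mm, 10 mm thick, with an upright black grip bar on its centre, 30 mm long along the plate's x axis, 14 mm thick along y, from 10 to 38 mm above the underside; the one that fits the square well, any of four ways round. Starts on the board at any yaw. About 0.12 kg. Origin: centre of its underside; z up.
- square_small: Smaller square die: the same but 40 x 40 mm, too small for the well. Starts on the board. Origin: centre of its underside; z up.
- jar: Loose tall amber jar with blue cap, 40 mm diameter, 120 mm high, standing on the counter close beside the bed's +x long side, within reach of the gripper's body. Origin: centre of its underside; z up.
- nozzle: Loose steel piping nozzle, a cone 22 mm across the foot and 34 mm high, standing on the board among the dies. Origin: centre of its underside; z up.
- cutter: Loose copper ring cutter, 44 mm outside diameter, 25 mm high, standing on the tray's floor towards the tray's -x side. Origin: centre of its underside; z up.
- timer: Loose yellow kitchen timer, 60 mm diameter, 55 mm high, on the counter. Origin: centre of its underside; z up.
- spice: Loose small spice pot, 42 mm diameter, 60 mm high, on the counter. Origin: centre of its underside; z up.
- egg_cup: Loose blue egg cup with a brown egg, 44 mm diameter, 64 mm high, on the counter. Origin: centre of its underside; z up.
- ramekin: Loose white ramekin, 64 mm diameter, 45 mm high, on the counter. Origin: centre of its underside; z up.
There are look-alikes about, which are no part of the job. There is more than one size of the bed; the one meant has the size given above. What is shaped like the tray but turquoise is not meant.

How it is judged:
By the outcome, as a careful person would: the job done as asked, in the order asked, and still so for the second after the job is handed in, with the robot touching nothing.
It also fails if it takes over 72 s, if anything falls off the work surface, if the arm or the gripper's body presses on something with over 40 N, if the wrist force passes 120 N, or if a joint passes its speed limit or range.

## Working session

There is one attempt and no reset: what is moved stays moved. The work goes in short steps, Python scripts to look and compute and a shell command to move; the robot and the scene stay as the last step left them, time stands still between calls to the robot, and variables do not carry over. Pictures are saved under pics/ and viewed, at most 10 in all, crops included, and the job is handed in when it is done.

```bash
mkdir -p pics; ls; python3 - <<'E'
from plant import telemetry, vision
import cv2
for n in("top","scene"):
    cv2.imwrite(f"pics/{n}0.png",vision.camera(n)[:,:,::-1]); m=vision.camera_model(n); print(n,m)
s=telemetry.sense(); print(s)
E
```

```text
pics
top {'intrinsics': array([[482.38816836,   0.        , 326.76005204],
       [  0.        , 482.38816836, 231.32932451],
       [  0.        ,   0.        ,   1.        ]]), 'pose': array([[-0.00694929, -0.99430268,  0.10636672,  0.30910532],
       [-0.9998571 ,  0.00526978, -0.01606276,  0.12544409],
       [ 0.01541072, -0.10646314, -0.99419722,  1.28353888],
       [ 0.        ,  0.        ,  0.        ,  1.        ]])}
scene {'intrinsics': array([[573.79909092,   0.        , 312.05889591],
       [  0.        , 573.79909092, 234.75706396],
       [  0.        ,   0.        ,   1.        ]]), 'pose': array([[ 0.54967724,  0.46879978, -0.69143453,  1.34275645],
       [ 0.83512955, -0.2882289 ,  0.46848985, -0.50243126],
       [ 0.02033652, -0.83495561, -0.54994141,  0.77152002],
       [ 0.        ,  0.        ,  0.        ,  1.        ]])}
{'time': 0.1, 'joints': array([ 1.20720254e+00,  1.16410599e-01,  1.44217641e+00, -1.89766672e-06,
        1.58398172e+00, -3.77451591e-02]), 'dq': array([ 3.48595096e-04, -1.67371617e-03, -3.18647228e-03, -3.10127071e-03,
        5.19882867e-04, -7.61336189e-05]), 'joint_efforts': array([ 1.86693906e-03, -7.22887516e+01, -6.23864150e+01,  7.82319624e-02,
        2.26851075e-02, -2.60534762e-05]), 'tool_pos': array([0.21597791, 0.63929997, 0.1866112 ]), 'tcp_rot': array([-9.63487779e-05,  1.62204475e-01,  9.86757047e-01, -4.78434418e-04]), 'force': array([-0.13673526,  0.09337084,  0.27690122]), 'torque': array([-0.03552187, -0.01492523, -0.00959814]), 'gripper_force': 0.0, 'finger_gap': 0.0930627350165956}
```

View pics/top0.png

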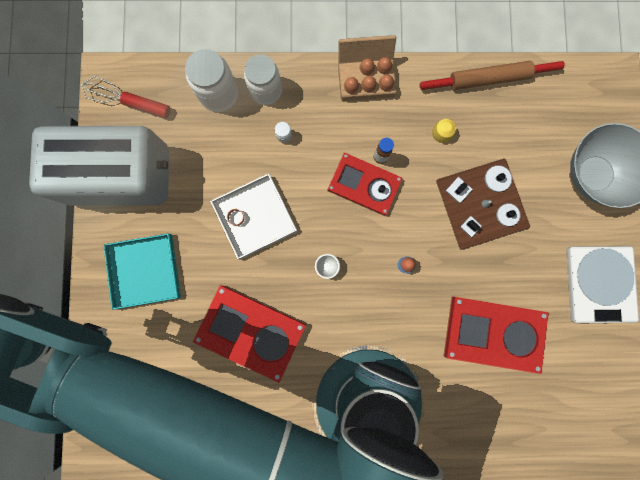

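View pics/scene0.png

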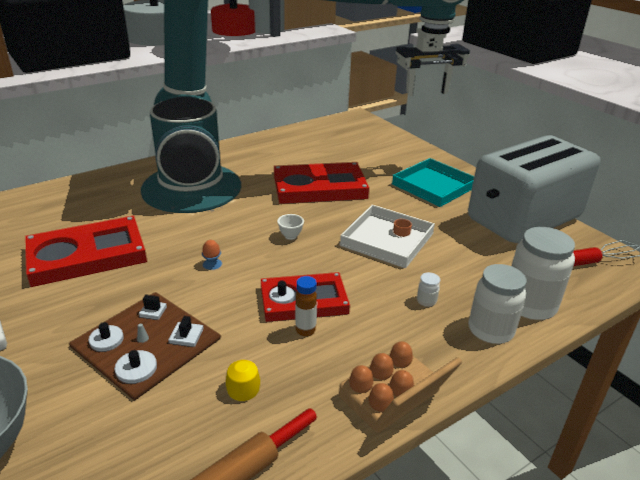

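The pictures show three red beds, in top view px: (366,184) with a die in its round well, (250,333) and (497,335). The one at (366,184) is the smallest, about 68 x 43 px or 170 x 110 mm, has the jar beside it and holds the small disc, so it is the one meant. The white tray is at (255,217), and the turquoise one is not meant. The board is at (483,204). I'll confirm with enlarged crops.

```bash
cat > h.py <<'E'
import numpy as np, cv2
from plant import telemetry, vision
def P(n,u,v,z):
    m=vision.camera_model(n);K=np.array(m["intrinsics"]);T=np.array(m["pose"])
    d=T[:3,:3]@np.linalg.solve(K,[u,v,1.]);o=T[:3,3];return o+d*(z-o[2])/d[2]
def Q(n,p):
    m=vision.camera_model(n);K=np.array(m["intrinsics"]);T=np.array(m["pose"])
    c=K@(T[:3,:3].T@(np.array(p)-T[:3,3]));return c[:2]/c[2]
def crop(img,x0,y0,x1,y1,s,f,step=10):
    c=cv2.resize(img[y0:y1,x0:x1,::-1],None,fx=s,fy=s,interpolation=cv2.INTER_CUBIC).copy()
    for x in range(-(-x0//step)*step,x1,step):
        X=int((x-x0+.5)*s);cv2.line(c,(X,0),(X,6),(0,255,0),1);cv2.putText(c,str(x),(X-12,18),0,.4,(0,255,0),1)
    for y in range(-(-y0//step)*step,y1,step):
        Y=int((y-y0+.5)*s);cv2.line(c,(0,Y),(6,Y),(0,255,0),1);cv2.putText(c,str(y),(8,Y+4),0,.4,(0,255,0),1)
    cv2.imwrite(f,c)
E
python3 - <<'E'
from h import *
im=cv2.imread("pics/top0.png")[:,:,::-1]
crop(im,433,152,533,252,6,"pics/board.png"); crop(im,323,135,408,218,7,"pics/bed.png")
hsv=cv2.cvtColor(np.ascontiguousarray(im),cv2.COLOR_RGB2HSV)
w=((hsv[...,1]<60)&(hsv[...,2]>120)).astype(np.uint8)
n,l,s,c=cv2.connectedComponentsWithStats(w)
for i in range(1,n):
    if 60<s[i,4]<6000 and 200<c[i][0]<535 and 130<c[i][1]<270:
        cs,_=cv2.findContours((l==i).astype(np.uint8),0,1); k=cv2.convexHull(cs[0])
        print(s[i],c[i].round(1),[np.round(q,1) for q in cv2.minAreaRect(k)], [np.round(q,1) for q in cv2.fitEllipse(k)])
r=((hsv[...,0]<8)|(hsv[...,0]>172))&(hsv[...,1]>160)&(hsv[...,2]>90)
n,l,s,c=cv2.connectedComponentsWithStats(r.astype(np.uint8))
for i in range(1,n):
    if s[i,4]>800: 
        cs,_=cv2.findContours((l==i).astype(np.uint8),0,1); print("red",s[i],cv2.boxPoints(cv2.minAreaRect(max(cs,key=len))).round(1).tolist())
E
```

```text
[485 165  27  27 497] [497.6 178. ] [array([498., 178.]), array([26., 26.]), np.float64(90.0)] [array([498., 178.]), array([26. , 27.3]), np.float64(109.1)]
[ 210  173   87   86 3977] [254.1 216.2] [array([252.9, 215.4]), array([64.7, 66.1]), np.float64(64.4)] [array([252.9, 215.3]), array([82.3, 88.7]), np.float64(60.9)]
[446 177  27  26 270] [457.7 189.6] [array([458.8, 189.3]), array([19.7, 18.8]), np.float64(41.6)] [array([458.6, 189.4]), array([24.1, 24.2]), np.float64(44.5)]
[371 180  20  20 251] [380.2 189.6] [array([380.5, 189.5]), array([18.4, 18.4]), np.float64(45.0)] [array([380.6, 189.5]), array([19.2, 19.5]), np.float64(106.7)]
[496 203  25  23 371] [507.6 214.3] [array([508.3, 214.3]), array([23.3, 22.6]), np.float64(45.0)] [array([508.1, 214.3]), array([22.7, 24.1]), np.float64(105.2)]
[461 216  21  21 153] [469.4 226. ] [array([470.8, 225.8]), array([15.8, 15.5]), np.float64(41.6)] [array([470.8, 225.7]), array([17.4, 22.2]), np.float64(130.6)]
[315 254  25  25 414] [328.3 266.1] [array([327., 266.]), array([24., 24.]), np.float64(90.0)] [array([326.9, 265.8]), array([25. , 25.5]), np.float64(99.5)]
red [ 328  154   73   61 1717] [[327.20001220703125, 189.8000030517578], [343.6000061035156, 152.0], [401.8999938964844, 177.39999389648438], [385.5, 215.1999969482422]]
red [ 193  286  113   97 3821] [[192.3000030517578, 342.1000061035156], [219.39999389648438, 284.1000061035156], [305.70001220703125, 324.3999938964844], [278.70001220703125, 382.3999938964844]]
red [ 445  297  104   77 4114] [[442.0, 356.79998779296875], [452.1000061035156, 296.20001220703125], [550.7000122070312, 312.6000061035156], [540.5999755859375, 373.29998779296875]]
```

View pics/board.png

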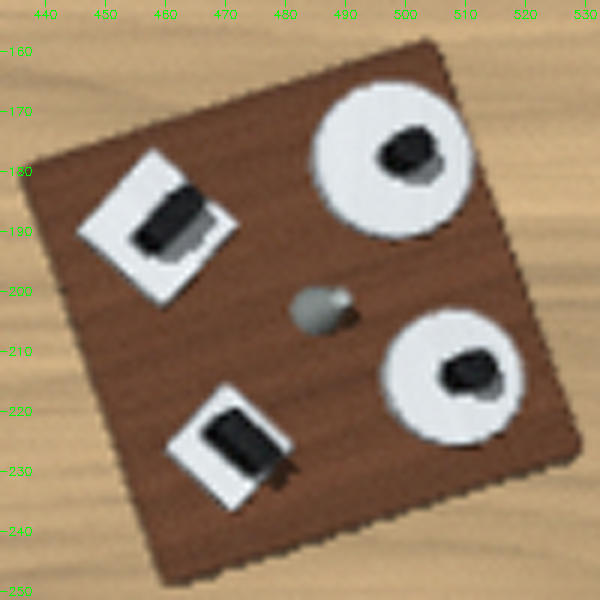

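View pics/bed.png

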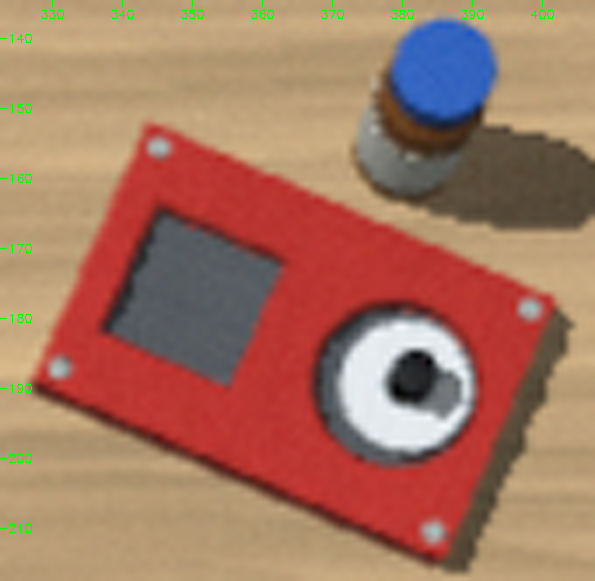

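Crops show:
- **Board dies:** discs at (497.6,178), 26.5 px or about 70 mm (large), and (508.1,214.3), 23.4 px or about 60 mm (medium, wanted). Squares at (458.6,189.4), 19 px or about 50 mm (large, wanted), and (470.8,225.7), 15.6 px (small).
- **Bed:** top corners about (343.1,151.9), (401.8,177.1), (385.4,214.1), (327.5,189.5). The small disc is at (380.5,189.5) in its round well.

Next I'll work out positions.

```bash
python3 - <<'E'
from h import *
np.set_printoptions(precision=4,suppress=True)
C=np.array([P("top",u,v,.024)[:2] for u,v in [(343.1,151.9),(401.8,177.1),(385.4,214.1),(327.5,189.5)]])
print("sides",[np.linalg.norm(C[i]-C[(i+1)%4]) for i in range(4)])
c=C.mean(0);yv=(C[0]+C[3]-C[1]-C[2]);yv/=np.linalg.norm(yv);ang=np.degrees(np.arctan2(yv[1],yv[0]))
print("bed",c,"y-axis deg",ang,"round",c-.042*yv,"square",c+.042*yv)
rc=P("top",(315+476)/14+322.5,(300+466)/14+134.5,.024);print("round rim",rc)
S=np.array([P("top",323-.5+a/7,134.5+b/7,.024)[:2] for a,b in [(157,205),(284,262),(230,385),(103,330)]]);print("sq well(px rim/floor)",S.mean(0),[np.linalg.norm(S[i]-S[(i+1)%4]) for i in range(4)])
print("small",P("top",380.5,189.5,.024)," knobtop",P("top",323-.5+411/7,134.5+374/7,.052))
for n,u,v in [("large",498,178),("med",508.1,214.3),("sqL",458.6,189.4),("sqS",470.8,225.7),("nozz",485,203.5)]: print(n,P("top",u,v,.022))
B=np.array([P("top",432.5+a/6,151.5+b/6,.022)[:2] for a,b in [(153,148),(239,226),(164,307),(77,230)]])
print("sqL",B.mean(0),[np.linalg.norm(B[i]-B[(i+1)%4]) for i in range(4)],[np.degrees(np.arctan2(*(B[(i+1)%4]-B[i])[::-1])) for i in range(4)])
k=[P("top",432.5+a/6,151.5+b/6,.050)[:2] for a,b in [(143,242),(192,196)]];print("bar",k,np.degrees(np.arctan2(*(k[1]-k[0])[::-1])))
print("tray",P("top",254.9,217.5,.03),"cutter",P("top",236.5,217.5,.025),"jar",P("top",386,144,.12),P("top",380.5,156,.0))
for n,z in [("nozz",.046)]:print(P("top",432.5+340/6,151.5+298/6,z))
E
```

```text
sides [np.float64(0.170463810771881), np.float64(0.10936523553223164), np.float64(0.1663817340069934), np.float64(0.11042075834000502)]
bed [0.5724 0.0041] y-axis deg 66.23765276085997 round [ 0.5555 -0.0344] square [0.5893 0.0425]
round rim [ 0.5556 -0.0344  0.024 ]
sq well(px rim/floor) [0.5897 0.0419] [np.float64(0.05304931944739077), np.float64(0.05196922569855367), np.float64(0.05251343470072508), np.float64(0.052746888949070064)]
small [ 0.5548 -0.0384  0.024 ]  knobtop [ 0.5535 -0.0367  0.052 ]
large [ 0.5852 -0.3544  0.022 ]
med [ 0.487  -0.3769  0.022 ]
sqL [ 0.5547 -0.2473  0.022 ]
sqS [ 0.457  -0.2762  0.022 ]
nozz [ 0.5163 -0.3165  0.022 ]
sqL [ 0.5545 -0.2481] [np.float64(0.05133503809498782), np.float64(0.050306220205720786), np.float64(0.05118771765393625), np.float64(0.05107281558312566)] [np.float64(-133.66429880992135), np.float64(136.18966936186476), np.float64(47.19398009754124), np.float64(-43.63642511243091)]
bar [array([ 0.5428, -0.2329]), array([ 0.563, -0.255])] -47.59335163211607
tray [0.4806 0.2929 0.03  ] cutter [0.4815 0.3418 0.025 ] jar [ 0.6505 -0.0417  0.12  ] [ 0.6522 -0.0433  0.    ]
[ 0.5185 -0.3193  0.046 ]
```

```bash
cat >> h.py <<'E'
from scipy.spatial.transform import Rotation as Rn
def go(x,y,z,closing_deg):
    "tool-frame dp (mm) and turn about tool z (rad) from the present pose"
    s=telemetry.sense();q=s["tcp_rot"];R=Rn.from_quat([q[1],q[2],q[3],q[0]]).as_matrix()
    d=R.T@(np.array([x,y,z])-s["tool_pos"])*1000
    a=np.degrees(np.arctan2(R[1,1],R[0,1]));t=-(closing_deg-a);t=(t+90)%180-90
    print("t",round(s["time"],2),"pos",s["tool_pos"].round(4),"yaw",round(a,2),"tilt",R[:,2].round(4),"j6",s["joints"][5].round(2),"gap",s["finger_gap"].round(4),"F",s["force"].round(1),"-> dp",d.round(1),"turn",round(np.radians(t),4))
E
A='"fingers":[0.1,0.1,0.1,0.1,0.1]'; Z='[0,0,0]'
python3 -m jog '{"dp":[[-35,-35,0],[-70,-70,0],[-105,-105,0],[-140,-140,0],[-175,-175,0]],"angular":[[0,0,0],[0,0,0],[0,0,0],[0,0,0],[0,0,0]],"fingers":[0.1,0.1,0.1,0.1,0.1]}' 40
python3 -m jog '{"dp":[[-35,-35,0],[-70,-70,0],[-105,-105,0],[-140,-140,0],[-175,-175,0]],"angular":[[0,0,0],[0,0,0],[0,0,0],[0,0,0],[0,0,0]],"fingers":[0.1,0.1,0.1,0.1,0.1]}'
python3 -m jog '{"dp":[[-35,-35,0],[-70,-70,0],[-105,-105,0],[-140,-140,0],[-175,-175,0]],"angular":[[0,0,0],[0,0,0.03],[0,0,0.06],[0,0,0.089],[0,0,0.089]],"fingers":[0.1,0.1,0.1,0.1,0.1]}'
python3 -c "from h import *;go(.5545,-.0375,.1,66.2)"
```

```text
time: 0.6
tool_pos: [0.3261, 0.4158, 0.1869]
tcp_rot: [-0.0, 0.162, 0.987, -0.0]
force: [2.0, 0.1, 0.5]
finger_gap: 0.0574
gripper_force: 0.0
time: 1.1
tool_pos: [0.4359, 0.1939, 0.1872]
tcp_rot: [0.0, 0.162, 0.987, 0.0]
force: [1.0, 1.3, -0.4]
finger_gap: 0.051
gripper_force: 0.0
time: 1.6
tool_pos: [0.5458, -0.0281, 0.1871]
tcp_rot: [0.0, 0.207, 0.978, 0.0]
force: [1.6, 0.4, 1.1]
finger_gap: 0.051
gripper_force: 0.0Traceback (most recent call last):
  File "<string>", line 1, in <module>
    from h import *;go(.5545,-.0375,.1,66.2)
                    ~~^^^^^^^^^^^^^^^^^^^^^^
  File "h.py", line 22, in go
    print("t",round(s["time"],2),"pos",s["tool_pos"].round(4),"yaw",round(a,2),"tilt",R[:,2].round(4),"j6",s["joints"][5].round(2),"gap",s["finger_gap"].round(4),"F",s["force"].round(1),"-> dp",d.round(1),"turn",round(np.radians(t),4))
                                                                                                                                         ^^^^^^^^^^^^^^^^^^^^^
AttributeError: 'float' object has no attribute 'round'
```

```bash
sed -i 's/s\["finger_gap"\].round(4)/round(s["finger_gap"],4)/' h.py
python3 -c "from h import *;go(.5545,-.0375,.09,66.2)"
```

```text
t 1.6 pos [ 0.5458 -0.0281  0.1871] yaw 66.16 tilt [ 0.e+00  1.e-04 -1.e+00] j6 -1.25 gap 0.051 F [1.6 0.4 1.1] -> dp [-11.8  -5.1  97.1] turn -0.0008
```

```bash

python3 -m jog '{"dp":[[-6,-3,30],[-12,-5,60],[-12,-5,97],[-12,-5,97],[-12,-5,97]],"angular":[[0,0,0],[0,0,0],[0,0,0],[0,0,0],[0,0,0]],"fingers":[0.1,0.1,0.1,0.1,0.1]}' >/dev/null
python3 - <<'E'
from h import *
go(.5545,-.0375,.028,66.2)
crop(vision.camera("scene"),230,210,360,320,6,"pics/s1.png")
E
```

```text
t 2.1 pos [ 0.5542 -0.0353  0.0908] yaw 66.24 tilt [-8.e-04  1.e-04 -1.e+00] j6 -1.27 gap 0.051 F [0.2 0.5 1.1] -> dp [-1.2 -1.9 62.8] turn 0.0007
```

View pics/s1.png

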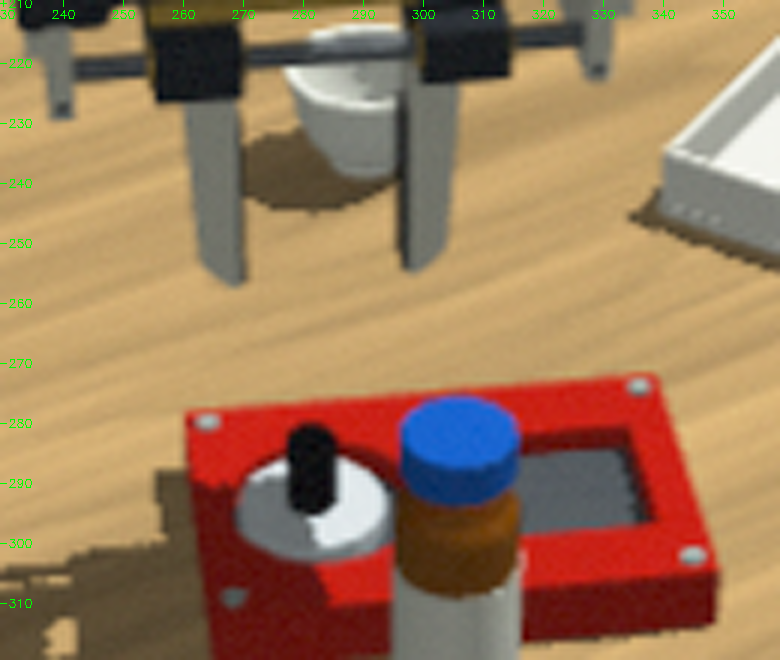

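The knob is at px (281,281–294), below the fingers, which are centred near column 283. Descending to grip and lift.

```bash

python3 -m jog '{"dp":[[-1,-2,25],[-1,-2,45],[-1,-2,58],[-1,-2,63],[-1,-2,63]],"angular":[[0,0,0],[0,0,0],[0,0,0],[0,0,0],[0,0,0]],"fingers":[0.1,0.1,0.1,0.1,0.1]}'
python3 -m jog '{"dp":[[0,0,0],[0,0,0],[0,0,0],[0,0,0],[0,0,0]],"angular":[[0,0,0],[0,0,0],[0,0,0],[0,0,0],[0,0,0]],"fingers":[-1,-1,-1,-1,-1]}' 40
python3 -m jog '{"dp":[[0,0,-5],[0,0,-15],[0,0,-45],[0,0,-80],[0,0,-90]],"angular":[[0,0,0],[0,0,0],[0,0,0],[0,0,0],[0,0,0]],"fingers":[-1,-1,-1,-1,-1]}'
python3 -c "from h import *;go(.479,.265,.118,66.2)"
```

```text
time: 2.65
tool_pos: [0.5548, -0.0375, 0.028]
tcp_rot: [0.0, 0.206, 0.979, 0.0]
force: [-0.2, 0.4, 0.6]
finger_gap: 0.051
gripper_force: 0.0
time: 3.15
tool_pos: [0.5545, -0.0376, 0.0274]
tcp_rot: [0.0, 0.206, 0.979, 0.0]
force: [-0.3, 0.6, 0.3]
finger_gap: 0.0157
gripper_force: 0.0
time: 3.65
tool_pos: [0.5559, -0.0377, 0.1221]
tcp_rot: [0.003, 0.206, 0.979, 0.0]
force: [0.5, 0.3, -0.7]
finger_gap: 0.0006
gripper_force: 0.0
t 3.65 pos [ 0.5559 -0.0377  0.1221] yaw 66.24 tilt [ 5.1e-03 -6.0e-04 -1.0e+00] j6 -1.27 gap 0.0006 F [ 0.5  0.3 -0.7] -> dp [192.3 246.1   3.5] turn 0.0007
```

The grip missed: gap 0.6 mm. I'll take another look.

```bash

python3 - <<'E'
from h import *
a=vision.camera("scene");b=vision.camera("top")
crop(a,215,190,345,320,4,"pics/a.png");crop(b,323,135,408,218,5,"pics/b.png")
A=cv2.imread("pics/a.png");B=cv2.imread("pics/b.png");B=cv2.copyMakeBorder(B,0,max(0,A.shape[0]-B.shape[0]),0,0,0)[:A.shape[0],:275+150]
M=np.hstack([A,B])[:, :800] if 0 else np.hstack([cv2.resize(A,(400,400)),cv2.resize(B,(400,int(B.shape[0]*400/B.shape[1])))[:400]] if int(B.shape[0]*400/B.shape[1])>=400 else [cv2.resize(A,(400,400)),np.zeros((400,400,3),np.uint8)])
cv2.imwrite("pics/s2.png",M)
E
```

```text
(no output)
```

View pics/s2.png

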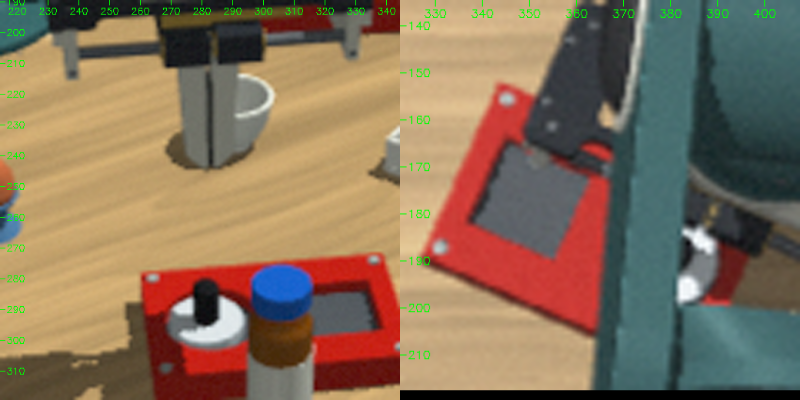

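```bash

python3 - <<'E'
from h import *
s=telemetry.sense();print(s["joints"],s["finger_gap"])
print("tip",Q("scene",s["tool_pos"]),"tip at first look",Q("scene",[.5542,-.0353,.0908]))
print("knob top",Q("scene",[.5545,-.0375,.052]),"base",Q("scene",[.5545,-.0375,.024]))
print("scene knob top ->",P("scene",281,282.5,.052),"disc centre",P("scene",281.5,293,.024))
print("top tip px",Q("top",s["tool_pos"]))
E
```

```text
[-1.13556400e-01 -1.19263163e-01  1.78634311e+00 -3.59826997e-06
  1.47102724e+00 -1.26956416e+00] 0.0005490679174247168
tip [282.39762165 255.86497907] tip at first look [283.23889627 267.04237043]
knob top [282.51979948 282.91115739] base [282.6289362  293.70665276]
scene knob top -> [ 0.55173068 -0.0394175   0.052     ] disc centre [ 0.55132434 -0.03829184  0.024     ]
top tip px [385.1064595  181.78203554]
```

```bash

python3 - <<'E'
from h import *
s=telemetry.sense();p=np.array(s["tool_pos"]);yv=np.array([.403,.915,0]);xv=np.array([.915,-.403,0])
for z in(.084,.11):
  for a,b in((.094,.0375),(.094,-.0375),(-.094,.0375),(-.094,-.0375)): print(z,a,b,Q("top",p+a*yv+b*xv+[0,0,z]).round(1),Q("scene",p+a*yv+b*xv+[0,0,z]).round(1))
q=np.array([.216,.6393,.1866]);w=np.array([.320,.948,0])
for g in(.0465,-.0465,.064,-.064): print("start tips",Q("scene",q+g*w))
crop(vision.camera("scene"),180,120,380,260,4,"pics/s3.png",20)
E
```

```text
0.084 0.094 0.0375 [358.7 143.4] [335.2 226.3]
0.084 0.094 -0.0375 [345.9 172.7] [327.5 205.9]
0.084 -0.094 0.0375 [434.2 175.5] [232.6 234. ]
0.084 -0.094 -0.0375 [421.9 205.2] [230.5 212.5]
0.11 0.094 0.0375 [359.6 140.1] [335.8 214.3]
0.11 0.094 -0.0375 [346.5 170.1] [328.  194.2]
0.11 -0.094 0.0375 [437.  172.9] [231.7 221.7]
0.11 -0.094 -0.0375 [424.4 203.3] [229.7 200.6]
start tips [440.07905398 104.15322544]
start tips [409.94210479 106.53355485]
start tips [445.66533887 103.71199968]
start tips [404.18503778 106.98826961]
```

View pics/s3.png

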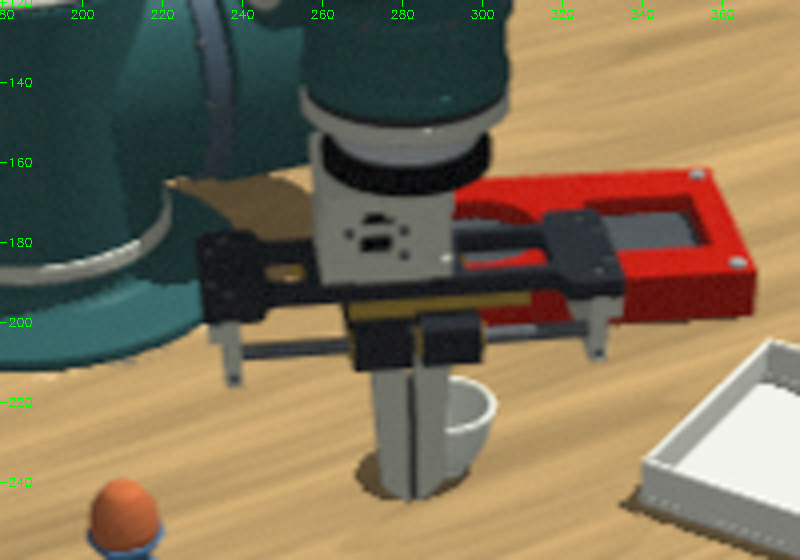

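The pictured fingertips (283,243) sit about 12 px, or 27 mm, higher than the TCP projects to, while sideways they agree. They probably closed above the knob. I'll go back to the same height with the fingers open and look.

```bash

python3 -m jog '{"dp":[[0,0,0],[0,0,0],[1,0,30],[1,0,60],[1,0,75]],"angular":[[0,0,0],[0,0,0],[0,0,0],[0,0,0],[0,0,0]],"fingers":[0.1,0.1,0.1,0.1,0.1]}' 
python3 -m jog '{"dp":[[0,0,10],[0,0,17],[0,0,17],[0,0,17],[0,0,17]],"angular":[[0,0,0],[0,0,0],[0,0,0],[0,0,0],[0,0,0]],"fingers":[0.1,0.1,0.1,0.1,0.1]}' 
python3 - <<'E'
from h import *
go(.554,-.0380,.028,66.2)
crop(vision.camera("scene"),230,210,360,320,6,"pics/s4.png")
E
```

```text
time: 4.3
tool_pos: [0.552, -0.037, 0.0389]
tcp_rot: [-0.002, 0.206, 0.979, -0.0]
force: [0.4, 0.1, 0.3]
finger_gap: 0.0357
gripper_force: 0.0
time: 4.8
tool_pos: [0.5541, -0.0372, 0.0262]
tcp_rot: [0.001, 0.206, 0.979, 0.0]
force: [0.2, 0.6, 0.5]
finger_gap: 0.0513
gripper_force: 0.0
t 4.8 pos [ 0.5541 -0.0372  0.0262] yaw 66.23 tilt [ 1.3e-03 -2.0e-04 -1.0e+00] j6 -1.27 gap 0.0513 F [0.2 0.6 0.5] -> dp [-0.2 -0.7 -1.8] turn 0.0006
```

View pics/s4.png

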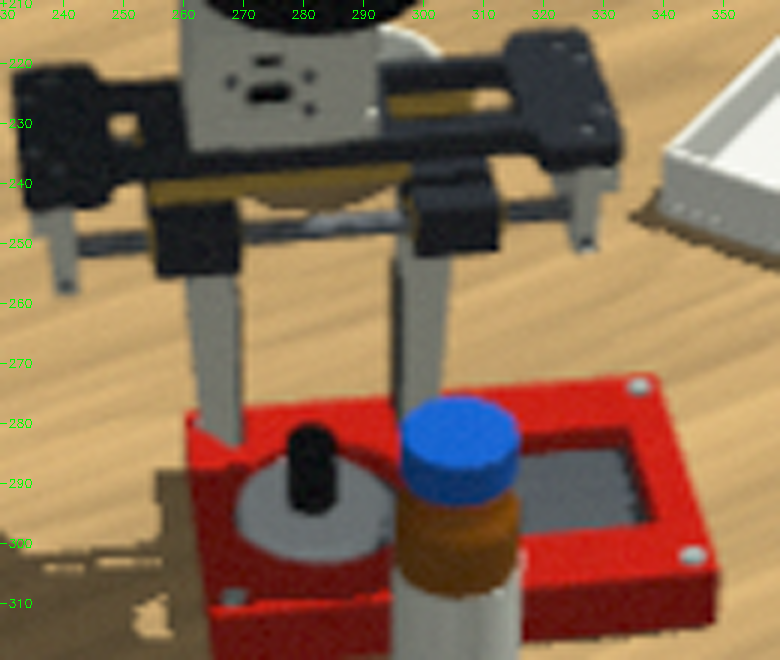

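The fingertip shows at (269,284), about 9 px above where the TCP projects. I'll feel downwards in small steps and watch the force.

```bash

python3 -m jog '{"dp":[[0,0,0.5],[0,0,1],[0,0,2],[0,0,3],[0,0,3]],"angular":[[0,0,0],[0,0,0],[0,0,0],[0,0,0],[0,0,0]],"fingers":[0.1,0.1,0.1,0.1,0.1]}' | egrep 'pos|force'
python3 -m jog '{"dp":[[0,0,0.5],[0,0,1],[0,0,1.5],[0,0,2],[0,0,2]],"angular":[[0,0,0],[0,0,0],[0,0,0],[0,0,0],[0,0,0]],"fingers":[0.1,0.1,0.1,0.1,0.1]}' | egrep 'pos|force'
```

```text
tool_pos: [0.5535, -0.0372, 0.022]
force: [0.1, 0.5, 0.3]
gripper_force: 0.0
tool_pos: [0.5536, -0.0372, 0.0202]
force: [-0.7, 0.3, 0.8]
gripper_force: 0.0
```

```bash

python3 -m jog '{"dp":[[0,0,1],[0,0,2],[0,0,3],[0,0,4],[0,0,4]],"angular":[[0,0,0],[0,0,0],[0,0,0],[0,0,0],[0,0,0]],"fingers":[0.1,0.1,0.1,0.1,0.1]}' | egrep 'pos|force'
python3 -m jog '{"dp":[[0,0,1],[0,0,2],[0,0,3],[0,0,4],[0,0,4]],"angular":[[0,0,0],[0,0,0],[0,0,0],[0,0,0],[0,0,0]],"fingers":[0.1,0.1,0.1,0.1,0.1]}' | egrep 'pos|force'
python3 -m jog '{"dp":[[0,0,1],[0,0,2],[0,0,3],[0,0,3],[0,0,3]],"angular":[[0,0,0],[0,0,0],[0,0,0],[0,0,0],[0,0,0]],"fingers":[0.1,0.1,0.1,0.1,0.1]}' | egrep 'pos|force'
python3 - <<'E'
from h import *
go(.554,-.0380,.028,66.2); p=telemetry.sense()["tool_pos"]; yv=np.array([.403,.915,0])
im=vision.camera("scene");cv2.imwrite("pics/s5.png",im[:,:,::-1])
print("expected left tip if tcp right",Q("scene",p-.03*yv), "if 22 higher",Q("scene",p-.03*yv+[0,0,.022]))
E
```

```text
tool_pos: [0.5535, -0.0372, 0.016]
force: [0.9, 0.3, 0.1]
gripper_force: 0.0
tool_pos: [0.5535, -0.0371, 0.012]
force: [-0.5, -0.4, -0.0]
gripper_force: 0.0
tool_pos: [0.5536, -0.0372, 0.0092]
force: [-0.4, 0.8, 0.2]
gripper_force: 0.0
t 7.35 pos [ 0.5536 -0.0372  0.0092] yaw 66.23 tilt [-0. -0. -1.] j6 -1.27 gap 0.0507 F [-0.4  0.8  0.2] -> dp [ -0.7  -0.6 -18.8] turn 0.0006
expected left tip if tcp right [268.07446221 300.32380037] if 22 higher [267.83829432 291.96650308]
```

```bash

for i in 1 2; do python3 -m jog '{"dp":[[0,0,0.5],[0,0,1],[0,0,1.5],[0,0,2],[0,0,2]],"angular":[[0,0,0],[0,0,0],[0,0,0],[0,0,0],[0,0,0]],"fingers":[0.1,0.1,0.1,0.1,0.1]}' | egrep 'pos|^force'; done
python3 -m jog '{"dp":[[0,0,0.5],[0,0,1],[0,0,1],[0,0,1],[0,0,1]],"angular":[[0,0,0],[0,0,0],[0,0,0],[0,0,0],[0,0,0]],"fingers":[0.1,0.1,0.1,0.1,0.1]}' | egrep 'pos|^force'
python3 - <<'E'
from h import *
im=vision.camera("scene");cv2.imwrite("pics/s6.png",im[:,:,::-1])
print(im[276:304,264:270].mean(1).astype(int).tolist())
E
```

```text
tool_pos: [0.5535, -0.0371, 0.0072]
force: [0.8, 0.2, 0.1]
tool_pos: [0.5535, -0.0372, 0.0052]
force: [-0.5, -0.4, 0.1]
tool_pos: [0.5536, -0.0372, 0.0043]
force: [0.5, 0.2, 0.7]
[[110, 112, 102], [109, 110, 101], [110, 111, 102], [110, 111, 102], [111, 112, 103], [111, 113, 103], [111, 112, 103], [111, 111, 102], [110, 112, 103], [110, 112, 103], [111, 112, 103], [111, 112, 103], [111, 112, 103], [111, 110, 101], [110, 102, 94], [140, 85, 76], [116, 57, 50], [94, 31, 27], [90, 25, 22], [88, 29, 27], [88, 26, 24], [89, 27, 22], [147, 32, 23], [174, 31, 19], [165, 27, 19], [172, 30, 19], [171, 29, 19], [159, 28, 18]]
```

The real tip is about 28 mm above the reported TCP: it shows at row 291.5 where 302.5 was predicted, with no contact felt. So I can descend 3 mm more and grip.

```bash

python3 -m jog '{"dp":[[0,0,1],[0,0,2],[0,0,3],[0,0,3],[0,0,3]],"angular":[[0,0,0],[0,0,0],[0,0,0],[0,0,0],[0,0,0]],"fingers":[0.1,0.1,0.1,0.1,0.1]}' | egrep 'pos|^force'
python3 -m jog '{"dp":[[0,0,0],[0,0,0],[0,0,0],[0,0,0],[0,0,0]],"angular":[[0,0,0],[0,0,0],[0,0,0],[0,0,0],[0,0,0]],"fingers":[-1,-1,-1,-1,-1]}' 30
python3 -m jog '{"dp":[[0,0,0],[0,0,0],[0,0,0],[0,0,0],[0,0,0]],"angular":[[0,0,0],[0,0,0],[0,0,0],[0,0,0],[0,0,0]],"fingers":[-1,-1,-1,-1,-1]}'
```

```text
tool_pos: [0.5536, -0.0372, 0.0012]
force: [-0.7, -0.2, 0.0]
time: 9.95
tool_pos: [0.5536, -0.0372, 0.0013]
tcp_rot: [0.0, 0.206, 0.979, -0.0]
force: [-0.2, 0.0, 0.6]
finger_gap: 0.0171
gripper_force: 30.0
time: 10.45
tool_pos: [0.5536, -0.0372, 0.0013]
tcp_rot: [-0.0, 0.206, 0.979, -0.0]
force: [-1.5, -1.5, 0.6]
finger_gap: 0.0175
gripper_force: 30.0
```

```bash

python3 -m jog '{"dp":[[0,0,-5],[0,0,-15],[0,0,-40],[0,0,-70],[0,0,-85]],"angular":[[0,0,0],[0,0,0],[0,0,0],[0,0,0],[0,0,0]],"fingers":[-1,-1,-1,-1,-1]}'|egrep "gap|pos"
python3 -m jog '{"dp":[[15,20,0],[45,57,0],[74,94,0],[102,131,0],[131,168,0]],"angular":[[0,0,0],[0,0,0],[0,0,0],[0,0,0],[0,0,0]],"fingers":[-1,-1,-1,-1,-1]}'|egrep "gap|pos"
python3 -m jog '{"dp":[[26,34,0],[50,64,0],[59,77,0],[59,77,0],[59,77,0]],"angular":[[0,0,0],[0,0,0],[0,0,0],[0,0,0],[0,0,0]],"fingers":[-1,-1,-1,-1,-1]}'|egrep "gap|pos"
python3 - <<'E'
from h import *
go(.479,.265,-.0087,66.2)
cv2.imwrite("pics/t6.png",vision.camera("top")[:,:,::-1])
crop(vision.camera("scene"),230,130,460,300,3.4,"pics/s7.png",20)
E
```

```text
tool_pos: [0.5545, -0.0372, 0.0896]
finger_gap: 0.0175
tool_pos: [0.5006, 0.171, 0.0865]
finger_gap: 0.0173
tool_pos: [0.4786, 0.2631, 0.0862]
finger_gap: 0.017
t 11.95 pos [0.4786 0.2631 0.0862] yaw 66.25 tilt [-1.e-04 -5.e-04 -1.e+00] j6 -0.7 gap 0.017 F [-0.5 -1.6 -0.8] -> dp [ 0.4  2.  94.9] turn 0.0009
```

View pics/s7.png

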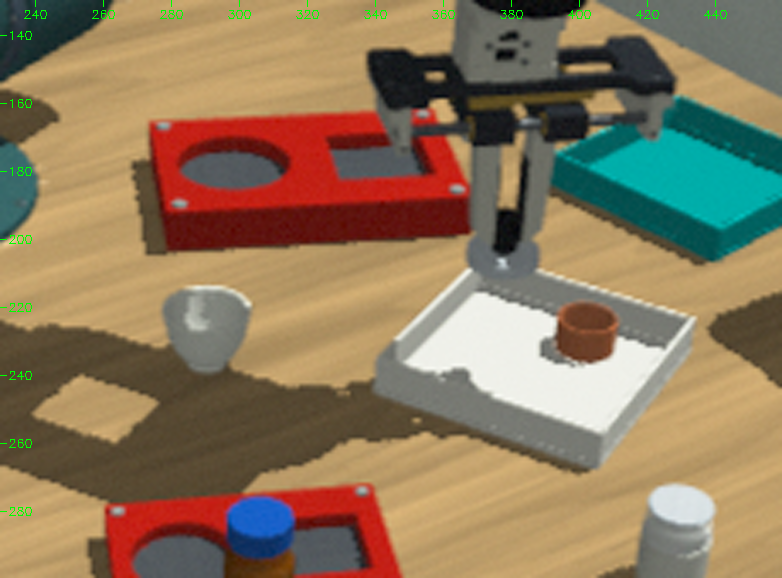

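The small die is held upright at about (378,206), above the tray, which is clear on that side. I'll check that against the projection before lowering.

```bash
python3 - <<'E'
from h import *
print(Q("scene",[.4786,.2631,.1089]),Q("scene",[.4786,.2631,.004]),Q("top",[.4786,.2631,.1089]))
im=cv2.imread("pics/t6.png");g=cv2.cvtColor(im,cv2.COLOR_BGR2HSV)
m=((g[...,1]<60)&(g[...,2]>120)).astype(np.uint8);n,l,s,c=cv2.connectedComponentsWithStats(m)
for i in range(1,n):
    if s[i,4]>100 and 200<c[i][0]<320 and 150<c[i][1]<270: print(s[i],c[i])
E
```

```text
[377.59894297 203.25206118] [373.96749408 241.03550417] [262.8094597  213.90759539]
[233 219  49  34 869] [253.68124281 234.26467204]
```

```bash

python3 -m jog '{"dp":[[0,2,30],[0,2,60],[0,2,80],[0,2,86],[0,2,90]],"angular":[[0,0,0],[0,0,0],[0,0,0],[0,0,0],[0,0,0]],"fingers":[-1,-1,-1,-1,-1]}'|egrep "gap|pos|^force"
python3 -m jog '{"dp":[[0,0,1],[0,0,2],[0,0,3],[0,0,4],[0,0,4]],"angular":[[0,0,0],[0,0,0],[0,0,0],[0,0,0],[0,0,0]],"fingers":[-1,-1,-1,-1,-1]}'|egrep "gap|pos|^force"
```

```text
tool_pos: [0.4795, 0.2647, -0.0038]
force: [-0.4, 0.1, -1.8]
finger_gap: 0.0171
tool_pos: [0.4793, 0.2655, -0.0076]
force: [0.1, -0.3, -1.9]
finger_gap: 0.0172
```

```bash

python3 -m jog '{"dp":[[0,0,0.5],[0,0,1],[0,0,1.5],[0,0,1.5],[0,0,1.5]],"angular":[[0,0,0],[0,0,0],[0,0,0],[0,0,0],[0,0,0]],"fingers":[-1,-1,-1,-1,-1]}'|egrep "gap|pos|^force"
```

```text
tool_pos: [0.4793, 0.2655, -0.0088]
force: [-3.4, -0.8, 5.1]
finger_gap: 0.0173
```

The die has touched the tray floor (about +7 N at the expected height). Releasing, then going to the medium disc.

```bash

python3 -m jog '{"dp":[[0,0,-1],[0,0,-1],[0,0,-1],[0,0,-1],[0,0,-1]],"angular":[[0,0,0],[0,0,0],[0,0,0],[0,0,0],[0,0,0]],"fingers":[-0.3,-0.3,-0.3,-0.3,-0.3]}'|egrep "gap|pos|^force"
python3 -m jog '{"dp":[[0,0,-10],[0,0,-30],[0,0,-60],[0,0,-90],[-10,-22,-100]],"angular":[[0,0,0],[0,0,0],[0,0,0],[0,0,0],[0,0,0]],"fingers":[-0.3,-0.3,-0.14,-0.14,-0.14]}'|egrep "gap|pos|^force"
python3 -m jog '{"dp":[[-20,-44,0],[-40,-88,0],[-60,-132,0],[-80,-176,0],[-100,-220,0]],"angular":[[0,0,0],[0,0,0],[0,0,0],[0,0,0],[0,0,0]],"fingers":[-0.14,-0.14,-0.14,-0.14,-0.14]}'|egrep "gap|pos|^force"
python3 -m jog '{"dp":[[-20,-44,0],[-40,-88,0],[-60,-132,0],[-80,-176,0],[-100,-220,0]],"angular":[[0,0,0],[0,0,0],[0,0,0],[0,0,0],[0,0,0]],"fingers":[-0.14,-0.14,-0.14,-0.14,-0.14]}'|egrep "gap|pos|^force"
python3 - <<'E'
from h import *
go(.487,-.3769,-.0007,66.2)
im=vision.camera("top");cv2.imwrite("pics/t8.png",im[:,:,::-1])
g=cv2.cvtColor(im,cv2.COLOR_RGB2HSV)[150:275,200:310];m=(g[...,1]<60)&(g[...,2]>120);print("".join(""))
g=cv2.cvtColor(im,cv2.COLOR_RGB2GRAY)
# small die knob in tray
k=(g[205:240,250:285]<60).astype(np.uint8);n,l,s,c=cv2.connectedComponentsWithStats(k)
print([(s[i].tolist(),(c[i]+[250,205]).round(1).tolist()) for i in range(1,n)])
print("expected knob",Q("top",[.4793,.2655,.042]),"cutter px was 236.5,217.5")
E
```

```text
tool_pos: [0.4792, 0.2654, -0.0083]
force: [-0.1, -0.9, 0.1]
finger_gap: 0.0321
tool_pos: [0.4805, 0.2429, 0.0958]
force: [-0.3, 0.4, 0.4]
finger_gap: 0.0398
tool_pos: [0.4821, -0.0021, 0.0928]
force: [0.6, -0.2, -0.3]
finger_gap: 0.0402
tool_pos: [0.4849, -0.2442, 0.0928]
force: [1.7, 0.9, 0.4]
finger_gap: 0.04
t 15.55 pos [ 0.4849 -0.2442  0.0928] yaw 66.22 tilt [ 1.e-03 -5.e-04 -1.e+00] j6 -1.67 gap 0.04 F [1.7 0.9 0.4] -> dp [ -55.3 -120.6   93.6] turn 0.0003

[([14, 10, 5, 6, 24], [266.2, 217.6])]
expected knob [264.88796404 217.31946905] cutter px was 236.5,217.5
```

The small die stands upright in the tray: knob at (266,217.6), expected (264.9,217.3). Next, the medium disc.

```bash

python3 -m jog '{"dp":[[-20,-44,0],[-40,-88,0],[-55,-120,15],[-55,-120,30],[-55,-120,50]],"angular":[[0,0,0],[0,0,0],[0,0,0],[0,0,0],[0,0,0]],"fingers":[-0.14,-0.14,-0.14,-0.14,-0.14]}'|egrep "gap|pos|^force"
python3 - <<'E'
from h import *
go(.487,-.3769,-.0007,66.2)
p=telemetry.sense()["tool_pos"];cv2.imwrite("pics/s9.png",vision.camera("scene")[:,:,::-1])
print("tip px",Q("scene",p+[0,0,.028]),"disc centre by scene, knob:",Q("scene",[.487,-.3769,.022]),Q("scene",[.487,-.3769,.050]))
g=cv2.cvtColor(cv2.imread("pics/scene0.png"),cv2.COLOR_BGR2GRAY)
k=(g[318:350,88:125]<50).astype(np.uint8);n,l,s,c=cv2.connectedComponentsWithStats(k);print([(s[i].tolist(),(c[i]+[88,318])) for i in range(1,n)])
E
```

```text
tool_pos: [0.4872, -0.3748, 0.0419]
force: [0.6, -0.4, 0.3]
finger_gap: 0.0401
t 16.1 pos [ 0.4872 -0.3748  0.0419] yaw 66.15 tilt [ 6.e-04 -3.e-04 -1.e+00] j6 -1.85 gap 0.0401 F [ 0.6 -0.4  0.3] -> dp [-0.6 -2.  42.6] turn -0.0009
tip px [102.98898465 316.60402517] disc centre by scene, knob: [106.44964129 336.5125659 ] [103.73857301 325.19985414]
[([10, 4, 12, 17, 138], array([103.97826087, 330.02898551])), ([0, 24, 5, 8, 14], array([ 89.21428571, 346.14285714]))]
```

```bash

python3 -m jog '{"dp":[[0,-2,20],[0,-2,34],[0,-2,40],[0,-2,42.5],[0,-2,42.5]],"angular":[[0,0,0],[0,0,0],[0,0,0],[0,0,0],[0,0,0]],"fingers":[-0.14,-0.14,-0.14,-0.14,-0.14]}'|egrep "gap|pos|^force"
python3 -m jog '{"dp":[[0,0,0],[0,0,0],[0,0,0],[0,0,0],[0,0,0]],"angular":[[0,0,0],[0,0,0],[0,0,0],[0,0,0],[0,0,0]],"fingers":[-1,-1,-1,-1,-1]}' 30|egrep "gap|pos|force"
python3 -m jog '{"dp":[[0,0,-5],[0,0,-15],[0,0,-40],[0,0,-70],[0,0,-85]],"angular":[[0,0,0],[0,0,0],[0,0,0],[0,0,0],[0,0,0]],"fingers":[-1,-1,-1,-1,-1]}'|egrep "gap|pos|force"
python3 -c "from h import *;go(.5555,-.0344,.07,66.2)"
```

```text
tool_pos: [0.4866, -0.3757, -0.0003]
force: [-0.4, -0.0, -0.2]
finger_gap: 0.0398
tool_pos: [0.4865, -0.3761, -0.0002]
force: [-0.8, -1.9, 5.5]
finger_gap: 0.0171
gripper_force: 30.0
tool_pos: [0.4871, -0.3763, 0.0875]
force: [0.9, 0.1, -0.9]
finger_gap: 0.0176
gripper_force: 30.0
t 17.65 pos [ 0.4871 -0.3763  0.0875] yaw 66.24 tilt [ 0.0023 -0.0018 -1.    ] j6 -1.86 gap 0.0176 F [ 0.9  0.1 -0.9] -> dp [ 75.2 340.5  17. ] turn 0.0006
```

```bash

python3 -m jog '{"dp":[[10,40,0],[20,88,0],[30,136,0],[40,184,0],[50,232,0]],"angular":[[0,0,0],[0,0,0],[0,0,0],[0,0,0],[0,0,0]],"fingers":[-1,-1,-1,-1,-1]}'|egrep "gap|pos"
python3 -m jog '{"dp":[[10,45,0],[18,80,0],[24,106,10],[24,106,40],[24,106,58]],"angular":[[0,0,0],[0,0,0],[0,0,0],[0,0,0],[0,0,0]],"fingers":[-1,-1,-1,-1,-1]}'|egrep "gap|pos"
python3 - <<'E'
from h import *
go(.5555,-.0344,.0018,66.2)
im=vision.camera("scene");cv2.imwrite("pics/s10.png",im[:,:,::-1]);cv2.imwrite("pics/t10.png",vision.camera("top")[:,:,::-1])
p=np.array(telemetry.sense()["tool_pos"])
print("held disc expected top centre px",Q("scene",p+[0,0,.0222]),Q("top",p+[0,0,.0222]),"bottom",Q("scene",p+[0,0,.0122]))
t=np.linspace(0,2*np.pi,36,endpoint=False)
e=np.array([Q("scene",p+[.03*np.cos(a),.03*np.sin(a),.0222]) for a in t]);print("expected bbox",e.min(0),e.max(0))
crop(im,245,235,355,320,7,"pics/s11.png")
E
```

```text
tool_pos: [0.5341, -0.1414, 0.0844]
finger_gap: 0.0172
tool_pos: [0.5543, -0.0355, 0.0246]
finger_gap: 0.0171
t 18.65 pos [ 0.5543 -0.0355  0.0246] yaw 66.33 tilt [-1.1e-03  2.0e-04 -1.0e+00] j6 -1.27 gap 0.0171 F [-0.2  0.1 -1.3] -> dp [-0.6  1.5 22.8] turn 0.0023
held disc expected top centre px [282.80915875 284.78067697] [380.70623664 188.46375419] bottom [282.84694311 288.64406737]
expected bbox [267.97289988 275.76025202] [297.59957382 294.19715474]
```

View pics/s11.png

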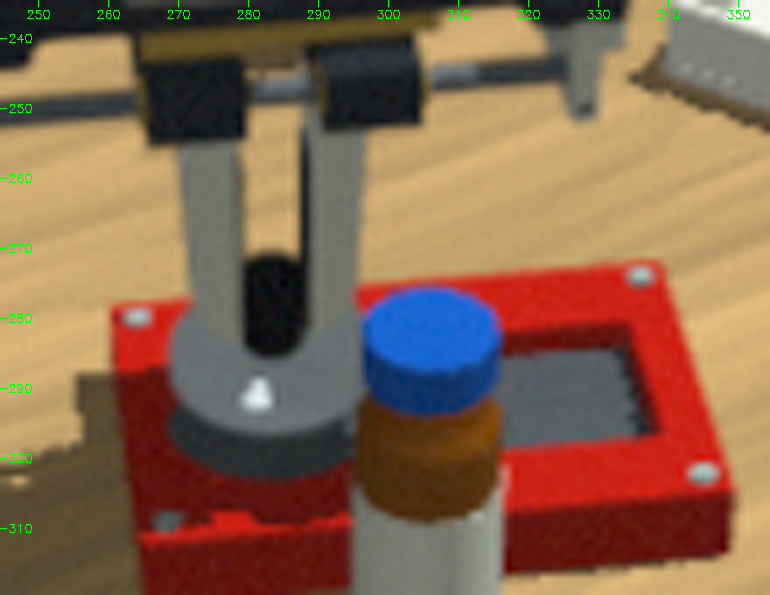

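Disc held upright over the round well: knob centre column 283.5 against an expected 282.8, left edge 268.8 against 268.0. I'll fit the bed pose from its four corner screws in both cameras.

```bash
python3 - <<'E'
from h import *
from scipy.optimize import least_squares
sc={"scene":[(335.8,273.8),(344.8,302.2),(268.3,309),(264.2,279.8)],
    "top":[(322.5+a/7,134.5+b/7) for a,b in [(60,368),(159,147),(531,308),(434,530)]]}
sg=[(-1,1),(1,1),(1,-1),(-1,-1)]
def f(v,names):
    r=[]
    for n in names:
        for (u,w),(i,j) in zip(sc[n],sg):
            x,y=i*v[3],j*v[4];a=v[2];r+=list(Q(n,[v[0]+x*np.cos(a)-y*np.sin(a),v[1]+x*np.sin(a)+y*np.cos(a),.024])-np.array([u,w]))
    return r
for names in(["top"],["scene"],["top","scene"]):
    o=least_squares(f,[.572,.004,np.radians(-23.8),.047,.077],args=(names,));x=o.x;t=x[2];yv=np.array([-np.sin(t),np.cos(t)])
    print(names,x[:2].round(4),"ydeg",round(np.degrees(t)+90,2),x[3:].round(4),"round",(x[:2]-.042*yv).round(4),"square",(x[:2]+.042*yv).round(4),"rms",round(np.sqrt(2*o.cost/len(o.fun)),2))
# held disc as seen by the scene camera
print(P("scene",283.5,283.0,.0468))
E
```

```text
['top'] [0.5732 0.0032] ydeg 65.88 [0.0468 0.0771] round [ 0.5561 -0.0352] square [0.5904 0.0415] rms 0.06
['scene'] [0.5689 0.004 ] ydeg 65.73 [0.0473 0.0771] round [ 0.5516 -0.0343] square [0.5861 0.0423] rms 0.06
['top', 'scene'] [0.5713 0.0032] ydeg 65.81 [0.0469 0.077 ] round [ 0.554  -0.0351] square [0.5885 0.0415] rms 0.55
[ 0.55010432 -0.03259878  0.0468    ]
```

```bash

python3 -m jog '{"dp":[[-0.5,0.5,3],[-0.5,0.5,6],[-0.5,0.5,8],[-0.5,0.5,9],[-0.5,0.5,10]],"angular":[[0,0,0],[0,0,0],[0,0,0],[0,0,0],[0,0,0]],"fingers":[-1,-1,-1,-1,-1]}'|egrep "gap|pos|^force"
python3 -m jog '{"dp":[[0,0,1],[0,0,2],[0,0,3],[0,0,3.5],[0,0,4]],"angular":[[0,0,0],[0,0,0],[0,0,0],[0,0,0],[0,0,0]],"fingers":[-1,-1,-1,-1,-1]}'|egrep "gap|pos|^force"
```

```text
tool_pos: [0.5557, -0.0365, 0.0165]
force: [0.6, 0.8, -1.7]
finger_gap: 0.0172
tool_pos: [0.5555, -0.0364, 0.0122]
force: [-0.2, 0.2, -0.5]
finger_gap: 0.0171
```

```bash

python3 -m jog '{"dp":[[0,0.8,0],[0,0.8,0.5],[0,0.8,1],[0,0.8,1.5],[0,0.8,2]],"angular":[[0,0,0],[0,0,0],[0,0,0],[0,0,0],[0,0,0]],"fingers":[-1,-1,-1,-1,-1]}'|egrep "gap|pos|^force"
python3 -m jog '{"dp":[[0,0,0.5],[0,0,1],[0,0,1.5],[0,0,2],[0,0,2]],"angular":[[0,0,0],[0,0,0],[0,0,0],[0,0,0],[0,0,0]],"fingers":[-1,-1,-1,-1,-1]}'|egrep "gap|pos|^force"
```

```text
tool_pos: [0.5558, -0.0357, 0.0102]
force: [1.0, 0.2, -1.2]
finger_gap: 0.0175
tool_pos: [0.5558, -0.0357, 0.0081]
force: [0.4, -0.7, -0.9]
finger_gap: 0.017
```

The disc has entered the well without contact. Going down to the floor.

```bash

python3 -m jog '{"dp":[[0,0,1],[0,0,2],[0,0,3],[0,0,4],[0,0,5]],"angular":[[0,0,0],[0,0,0],[0,0,0],[0,0,0],[0,0,0]],"fingers":[-1,-1,-1,-1,-1]}'|egrep "gap|pos|^force"
python3 -m jog '{"dp":[[0,0,0.4],[0,0,0.8],[0,0,1.2],[0,0,1.6],[0,0,1.6]],"angular":[[0,0,0],[0,0,0],[0,0,0],[0,0,0],[0,0,0]],"fingers":[-1,-1,-1,-1,-1]}'|egrep "gap|pos|^force"
```

```text
tool_pos: [0.5559, -0.0357, 0.0031]
force: [-0.2, 0.4, -1.4]
finger_gap: 0.0174
tool_pos: [0.5559, -0.0356, 0.0018]
force: [-1.8, 1.6, 0.8]
finger_gap: 0.0172
```

```bash

python3 -m jog '{"dp":[[0,0,0],[0,0,0],[0,0,0],[0,0,0],[0,0,0]],"angular":[[0,0,0],[0,0,0],[0,0,0],[0,0,0],[0,0,0]],"fingers":[-0.3,-0.3,-0.3,-0.3,-0.3]}'|egrep "gap|pos|^force"
python3 -m jog '{"dp":[[0,0,-10],[0,0,-30],[0,0,-60],[0,0,-85],[0,0,-90]],"angular":[[0,0,0],[0,0,0],[0,0,0],[0,0,0],[0,0,0]],"fingers":[-0.3,-0.3,-0.14,-0.14,-0.14]}'|egrep "gap|pos|^force"
python3 -m jog '{"dp":[[-18,-44,0],[-38,-88,0],[-56,-132,0],[-75,-176,0],[-84,-195,0]],"angular":[[0,0,0],[0,0,0.07],[0,0,0.14],[0,0,0.24],[0,0,0.344]],"fingers":[-0.14,-0.14,-0.14,-0.14,-0.14]}'|egrep "gap|pos|^force"
python3 -m jog '{"dp":[[0,0,10],[0,0,30],[0,0,50],[0,0,50],[0,0,50]],"angular":[[0,0,0],[0,0,0],[0,0,0],[0,0,0],[0,0,0]],"fingers":[-0.14,-0.14,-0.14,-0.14,-0.14]}'|egrep "gap|pos|^force"
python3 - <<'E'
from h import *
go(.5545,-.2478,-.0003,46.5)
im=vision.camera("top");cv2.imwrite("pics/t12.png",im[:,:,::-1]);cv2.imwrite("pics/s12.png",vision.camera("scene")[:,:,::-1])
g=cv2.cvtColor(cv2.imread("pics/scene0.png"),cv2.COLOR_BGR2GRAY)
k=(g[310:340,165:205]<50).astype(np.uint8);n,l,s,c=cv2.connectedComponentsWithStats(k);print("bar seen",[(s[i].tolist(),(c[i]+[165,310])) for i in range(1,n)])
print("bar expected mid",Q("scene",[.5545,-.2478,.036]))
# medium disc in well, top view
g=cv2.cvtColor(im,cv2.COLOR_RGB2HSV)[175:206,360:402];m=((g[...,1]<60)&(g[...,2]>140)).astype(np.uint8)
n,l,s,c=cv2.connectedComponentsWithStats(m);print("disc",[(s[i].tolist(),(c[i]+[360,175]).round(1)) for i in range(1,n)],"expect well",Q("top",[.5556,-.0348,.024]))
E
```

```text
tool_pos: [0.5559, -0.0357, 0.0016]
force: [0.0, 0.1, 0.1]
finger_gap: 0.0322
tool_pos: [0.5572, -0.0358, 0.0956]
force: [-0.1, -1.2, 0.5]
finger_gap: 0.04
tool_pos: [0.5534, -0.2513, 0.0911]
force: [0.3, 0.3, -0.3]
finger_gap: 0.04
tool_pos: [0.554, -0.2471, 0.0416]
force: [0.2, 0.2, 0.0]
finger_gap: 0.04
t 23.75 pos [ 0.554  -0.2471  0.0416] yaw 46.63 tilt [-8.e-04  5.e-04 -1.e+00] j6 -1.28 gap 0.04 F [0.2 0.2 0. ] -> dp [-0.9 -0.2 41.9] turn 0.0023
bar seen [([14, 6, 12, 21, 194], array([184.68556701, 325.77319588]))]
bar expected mid [185.57848263 326.66691133]
disc [([8, 3, 23, 23, 346], array([378.5, 188.9])), ([37, 3, 3, 2, 5], array([398.2, 178.6]))] expect well [379.13940206 189.21419748]
```

The medium disc sits in the well: bounding box centre (379.5,189.5) against the well at (379.1,189.2), 23 px across. Now gripping the square die.

```bash

python3 -m jog '{"dp":[[-1,0,20],[-1,0,34],[-1,0,40],[-1,0,42],[-1,0,42]],"angular":[[0,0,0],[0,0,0],[0,0,0],[0,0,0],[0,0,0]],"fingers":[-0.14,-0.14,-0.14,-0.14,-0.14]}'|egrep "gap|pos|^force"
python3 -m jog '{"dp":[[0,0,0],[0,0,0],[0,0,0],[0,0,0],[0,0,0]],"angular":[[0,0,0],[0,0,0],[0,0,0],[0,0,0],[0,0,0]],"fingers":[-1,-1,-1,-1,-1]}' 30|egrep "gap|pos|force"
python3 -m jog '{"dp":[[0,0,0],[0,0,-5],[0,0,-20],[0,0,-50],[0,0,-80]],"angular":[[0,0,0],[0,0,0],[0,0,0],[0,0,0],[0,0,0]],"fingers":[-1,-1,-1,-1,-1]}'|egrep "gap|pos|force"
python3 -c "from h import *;go(.5895,.0415,.0815,65.9)"
```

```text
tool_pos: [0.555, -0.2487, -0.0001]
force: [0.1, 0.0, 0.5]
finger_gap: 0.0402
tool_pos: [0.555, -0.2488, -0.0001]
force: [-1.0, -0.2, 2.2]
finger_gap: 0.0135
gripper_force: 30.0
tool_pos: [0.5546, -0.2485, 0.0813]
force: [1.0, 0.3, -1.9]
finger_gap: 0.0138
gripper_force: 30.0
t 25.35 pos [ 0.5546 -0.2485  0.0813] yaw 46.53 tilt [-4.e-04  3.e-04 -1.e+00] j6 -1.28 gap 0.0138 F [ 1.   0.3 -1.9] -> dp [ 1.742e+02  2.344e+02 -2.000e-01] turn -0.3381
```

```bash

python3 -m jog '{"dp":[[15,20,0],[43,58,0],[71,96,0],[99,134,0],[127,171,0]],"angular":[[0,0,-0.1],[0,0,-0.22],[0,0,-0.338],[0,0,-0.338],[0,0,-0.338]],"fingers":[-1,-1,-1,-1,-1]}'|egrep "gap|pos"
python3 -c "from h import *;go(.5902,.0415,.0815,65.9)"
```

```text
tool_pos: [0.5804, -0.0353, 0.081]
finger_gap: 0.0138
t 25.85 pos [ 0.5804 -0.0353  0.081 ] yaw 65.89 tilt [ 0.0011 -0.     -1.    ] j6 -1.25 gap 0.0138 F [ 1.3 -0.  -1. ] -> dp [22.5 74.1 -0.5] turn -0.0001
```

```bash

python3 -m jog '{"dp":[[12,38,0],[22,72,0],[22,72,20],[22,72,40],[22,72,57]],"angular":[[0,0,0],[0,0,0],[0,0,0],[0,0,0],[0,0,0]],"fingers":[-1,-1,-1,-1,-1]}'|egrep "gap|pos"
python3 -m jog '{"dp":[[0,0,0],[0,0,0],[0,0,0],[0,0,0],[0,0,0]],"angular":[[0,0,0],[0,0,0],[0,0,0],[0,0,0],[0,0,0]],"fingers":[-1,-1,-1,-1,-1]}'|egrep "gap|pos"
python3 - <<'E'
from h import *
go(.5902,.0415,.0019,65.9)
p=np.array(telemetry.sense()["tool_pos"]);im=vision.camera("scene");cv2.imwrite("pics/s14.png",im[:,:,::-1]);t=vision.camera("top");cv2.imwrite("pics/t14.png",t[:,:,::-1])
yv=np.array([np.cos(np.radians(65.9)),np.sin(np.radians(65.9)),0]);xv=np.array([yv[1],-yv[0],0])
for n in("scene","top"):
    print(n,[Q(n,p+.025*(i*xv+j*yv)+[0,0,.0221]).round(1).tolist() for i,j in((1,1),(1,-1),(-1,-1),(-1,1))])
g=cv2.cvtColor(im,cv2.COLOR_RGB2HSV)
def show(a,y0,y1,x0,x1):
    h=cv2.cvtColor(a,cv2.COLOR_RGB2HSV)[y0:y1,x0:x1];
    for i,r in enumerate(h): print(y0+i,"".join("K" if v<45 else "r" if (s>150 and (hh<10 or hh>170)) else "#" if (s<60 and v>120) else "b" if 100<hh<130 and s>150 else "w" if 8<hh<28 and s>60 else "." for hh,s,v in r))
show(im,262,305,295,350); print(); show(t,155,200,325,385)
E
```

```text
tool_pos: [0.5898, 0.0379, 0.0226]
finger_gap: 0.0136
tool_pos: [0.59, 0.0374, 0.0234]
finger_gap: 0.0134
t 26.85 pos [0.59   0.0374 0.0234] yaw 65.88 tilt [ 9.e-04  0.e+00 -1.e+00] j6 -1.13 gap 0.0134 F [ 0.2 -0.4 -1.6] -> dp [ 1.5  3.8 21.5] turn -0.0004
scene [[337.4, 289.2], [312.9, 291.3], [309.0, 276.2], [332.7, 274.2]]
top [[347.4, 162.4], [364.9, 170.0], [357.4, 187.2], [339.8, 179.6]]
262 wwwwwwwwwwwwwwwwww...#....wwwwwwwK.......wwwwwwwwwwwwww
263 wwwwwwwwwwwwwwwwww....#...wwwwwww.......#wwwwwwwwwwwwww
264 wwwwwwwwwwwwwwwwww...#....wwwwww........#wwwwwwwwwwwwww
265 wwwwwwwwwwwwwwwwww.....#..wwwwwww..#....#wwwwwwwwwwwwww
266 wwwwwwwwwwwwwwwwww.##.....wwwwwww......##wwwwwwwwwwwwww
267 wwwwwwwwwwwwwwwwww........wwwwwwK.....###wwwwwwwwwwwwww
268 wwwwwwwwwwwwwwwwww....#...KKKKwwK..#....wwwwwwwwwwwwwww
269 wwwwwwwwwwwwwwwwww......#.KKKKKKK....#..wwwwwwwwwwwwwww
270 wwwwwwwwwwwwwwwwww........KKKKKKK.......wwwwwwwwwwwwwww
271 wwwwwwwwwwwwwwwwww...#....KKKKKKK...#..#wwwwwwwwwwwwwww
272 wwwwwwwwwwwwwwwwww........KKKKKKK.....##.rrrwwwwwwwwwww
273 wwwwwwwwwwwwwwwwww..#.....KKKKKKK.....#
[... 4102 characters left out ...]
..................................................
190 wwwrr.......................................................
191 wwwww.......................................................
192 wwwww.......................................................
193 wwwww.......................................................
194 wwwww.......................................................
195 wwwww#......................................................
196 wwwww.......................................................
197 wwwww.......................................................
198 wwwww.................................#.#...##....##........
199 wwwww...........................#...#.......................
```

Scene and top estimates of the remaining y shift are 2.2 and 3.8 mm; I'll take 3.2 mm and feel the way in.

```bash

python3 -m jog '{"dp":[[1,3.2,0],[1,3.2,3],[1,3.2,6],[1,3.2,9],[1,3.2,10]],"angular":[[0,0,0],[0,0,0],[0,0,0],[0,0,0],[0,0,0]],"fingers":[-1,-1,-1,-1,-1]}'|egrep "gap|pos|^force"
python3 -m jog '{"dp":[[0,0,0.5],[0,0,1],[0,0,1.5],[0,0,2],[0,0,2]],"angular":[[0,0,0],[0,0,0],[0,0,0],[0,0,0],[0,0,0]],"fingers":[-1,-1,-1,-1,-1]}'|egrep "pos|^force"
python3 -m jog '{"dp":[[0,0,0.5],[0,0,1],[0,0,1.5],[0,0,2],[0,0,2]],"angular":[[0,0,0],[0,0,0],[0,0,0],[0,0,0],[0,0,0]],"fingers":[-1,-1,-1,-1,-1]}'|egrep "pos|^force"
```

```text
tool_pos: [0.5898, 0.0408, 0.012]
force: [-1.2, 0.6, -1.4]
finger_gap: 0.0139
tool_pos: [0.5901, 0.0408, 0.0107]
force: [-0.2, -0.1, -1.4]
tool_pos: [0.5901, 0.0408, 0.0085]
force: [-0.0, 0.1, -1.9]
```

```bash

python3 -m jog '{"dp":[[0,0,1],[0,0,2],[0,0,3],[0,0,4],[0,0,5]],"angular":[[0,0,0],[0,0,0],[0,0,0],[0,0,0],[0,0,0]],"fingers":[-1,-1,-1,-1,-1]}'|egrep "gap|pos|^force"
python3 -m jog '{"dp":[[0,0,0.4],[0,0,0.8],[0,0,1.2],[0,0,1.6],[0,0,1.9]],"angular":[[0,0,0],[0,0,0],[0,0,0],[0,0,0],[0,0,0]],"fingers":[-1,-1,-1,-1,-1]}'|egrep "gap|pos|^force"
```

```text
tool_pos: [0.5901, 0.0408, 0.0035]
force: [0.4, -1.3, -1.0]
finger_gap: 0.0137
tool_pos: [0.5901, 0.0408, 0.0019]
force: [-1.4, -0.8, 3.8]
finger_gap: 0.0134
```

Home at the expected height, with about 5 N of floor contact. Releasing and withdrawing clear.

```bash

python3 -m jog '{"dp":[[0,0,0],[0,0,0],[0,0,0],[0,0,0],[0,0,0]],"angular":[[0,0,0],[0,0,0],[0,0,0],[0,0,0],[0,0,0]],"fingers":[-0.3,-0.3,-0.3,-0.3,-0.3]}'|egrep "gap|pos|^force"
python3 -m jog '{"dp":[[0,0,-10],[0,0,-30],[0,0,-60],[0,0,-100],[0,0,-140]],"angular":[[0,0,0],[0,0,0],[0,0,0],[0,0,0],[0,0,0]],"fingers":[-0.3,-0.3,-0.3,-0.3,-0.3]}'|egrep "gap|pos|^force"
python3 -m jog '{"dp":[[30,35,0],[60,70,0],[90,105,0],[120,140,0],[150,175,0]],"angular":[[0,0,0],[0,0,0],[0,0,0],[0,0,0],[0,0,0]],"fingers":[-0.3,-0.3,-0.3,-0.3,-0.3]}'|egrep "pos"
python3 -m jog '{"dp":[[30,35,0],[60,70,0],[90,105,0],[120,140,0],[150,175,0]],"angular":[[0,0,0],[0,0,0],[0,0,0],[0,0,0],[0,0,0]],"fingers":[-0.3,-0.3,-0.3,-0.3,-0.3]}'|egrep "pos"
python3 - <<'E'
from h import *
t=vision.camera("top");cv2.imwrite("pics/t15.png",t[:,:,::-1]);s=vision.camera("scene");cv2.imwrite("pics/s15.png",s[:,:,::-1])
h=cv2.cvtColor(t,cv2.COLOR_RGB2HSV);m=((h[...,1]<60)&(h[...,2]>120)).astype(np.uint8)
n,l,st,c=cv2.connectedComponentsWithStats(m)
for i in range(1,n):
    if 60<st[i,4]<6000 and 200<c[i][0]<535 and 120<c[i][1]<280:
        cs,_=cv2.findContours((l==i).astype(np.uint8),0,1);r=cv2.minAreaRect(cs[0]);print(st[i],np.round(r[0],1),np.round(r[1],1),round(r[2]))
print("expect sq",Q("top",[.5897,.0418,.024]),"round",Q("top",[.5556,-.0348,.024]))
for nm,a in(("top",t),("scene",s)):
    d=np.abs(a.astype(int)-cv2.imread(f"pics/{nm}0.png")[:,:,::-1]).max(2)>60
    n,l,st,c=cv2.connectedComponentsWithStats(d.astype(np.uint8));print(nm,"changed",[st[i].tolist() for i in range(1,n) if st[i,4]>25])
print(telemetry.sense()["time"])
E
```

```text
tool_pos: [0.5901, 0.0408, 0.0018]
force: [0.5, -1.0, 0.0]
finger_gap: 0.0322
tool_pos: [0.5898, 0.0408, 0.1439]
force: [1.1, 1.3, 0.4]
finger_gap: 0.0325
tool_pos: [0.5239, 0.2635, 0.1429]
tool_pos: [0.4584, 0.4847, 0.1428]
[275 121  16  21 239] [281.5 130. ] [16.3 17.7] 45
[338 165  25  24 301] [350.  176.5] [19.4 19.2] 24
[485 165  27  27 513] [498. 178.] [26. 26.] 90
[ 210  173   86   87 3960] [253.2 215.7] [65.9 66.2] 64
[368 178  23  23 369] [379. 189.] [22. 22.] 90
[461 216  21  21 162] [470.6 226. ] [15.8 16.1] 41
[315 253  25  26 397] [327.  265.5] [24. 25.] 0
expect sq [350.16563205 176.7007068 ] round [379.13940206 189.21419748]
top changed [[68, 151, 77, 43, 1535], [338, 164, 25, 25, 269], [446, 177, 27, 26, 340], [368, 178, 23, 23, 149], [380, 185, 9, 10, 30], [57, 191, 362, 289, 41819], [497, 203, 23, 23, 398], [227, 213, 70, 45, 1433], [247, 228, 264, 203, 9134], [0, 295, 60, 41, 1057], [0, 331, 55, 91, 2354], [183, 346, 12, 11, 53], [374, 390, 33, 13, 100], [345, 401, 10, 15, 39], [342, 410, 100, 70, 2064], [414, 430, 33, 37, 248], [454, 433, 40, 47, 645]]
scene chang
[... 381 characters left out ...]
 95, 33, 55, 935], [412, 98, 86, 26, 975], [208, 101, 8, 10, 33], [170, 118, 30, 3, 35], [176, 129, 42, 26, 151], [453, 128, 5, 24, 52], [153, 130, 16, 5, 39], [157, 134, 17, 26, 74], [179, 135, 21, 48, 122], [145, 137, 10, 21, 151], [220, 155, 8, 11, 47], [117, 159, 29, 6, 86], [158, 161, 21, 22, 45], [324, 162, 78, 17, 626], [274, 164, 37, 18, 294], [64, 167, 44, 40, 582], [211, 170, 25, 12, 63], [233, 172, 41, 27, 730], [314, 175, 16, 6, 67], [135, 202, 238, 44, 4197], [51, 211, 58, 15, 210], [110, 210, 22, 9, 49], [401, 212, 23, 8, 69], [349, 216, 45, 30, 711], [316, 275, 23, 24, 318], [272, 280, 10, 15, 40], [277, 281, 21, 22, 132], [168, 316, 35, 30, 609], [88, 323, 35, 28, 670]]
31.55
```

Both dies sit at the well centres in the top view: square at (350.0,176.5), rotated 24° like the bed, and round at (379,189). Nothing has changed at the jar, nozzle or other loose items. Handing in.

```bash
python3 -c "from plant import arm;print(arm.job_done())"
```

```text
the job is handed in; nothing more can be done
None
```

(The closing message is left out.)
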